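# Tighten a dispenser head until its spout stands over a sample tube

### The job

Screw the white dispenser head down on the reagent bottle (clockwise seen from above) until you feel its seal take up, then keep tightening just until its spout next stands over the middle of one of the four sample tubes: no looser, and not on to a later tube. Let go of it and leave the bottles and the rack around it where they are.

Things in the scene. Friction and masses are not known exactly. Their poses are not given: they have to be found in the camera images.
- stand: fixed dispensing stand: grey base plate 180 x 180 x 10 mm, on it a square amber reagent bottle (66 mm wide, shoulder 110 mm up, threaded neck above) and, 65 mm from the bottle's axis on its four sides, white blocks with upright clear sample tubes. Origin: on the work surface under the bottle's axis; z up; x and y point to tubes a and b.
- tube_a (a point): centre of the mouth of the clear sample tube on the stand's +x side (29 mm outside, 26 mm inside), 110 mm above the work surface; fixed to the stand. The four tubes are alike.
- tube_b (a point): centre of the mouth of the clear sample tube on the stand's +y side (29 mm outside, 26 mm inside), 110 mm above the work surface; fixed to the stand. The four tubes are alike.
- tube_c (a point): centre of the mouth of the clear sample tube on the stand's -x side (29 mm outside, 26 mm inside), 110 mm above the work surface; fixed to the stand. The four tubes are alike.
- tube_d (a point): centre of the mouth of the clear sample tube on the stand's -y side (29 mm outside, 26 mm inside), 110 mm above the work surface; fixed to the stand. The four tubes are alike.
- head: white dispenser head, already started on the bottle's thread: ribbed collar 44 mm across, 22 mm tall; on it a smooth round barrel 32 mm across, 48 mm tall; an 8 mm thick spout leaves the collar 12 mm up. Origin: on the axis at the collar's underside, about 130 mm above the work surface; z up, x along the spout. Clockwise from above it sinks 4 mm a turn; it stays where it is left. No end stop.
- grip (a point): on the head's axis, mid-barrel, 47 mm above the collar's underside: grip firmly here, any yaw, clear of the spout. Turning freely takes 0.05 N m. Within the first 1 1/4 turns, unseen and different each time, the seal takes up: the drag rises to 0.3-0.45 N m in a tenth of a turn, then slowly to 0.65. A wrist at rest reads 0.1-0.2 N m less than the drag (springback). Turned back, the seal slackens.
- spout_tip (a point): outlet of the spout, 65 mm from the head's axis, 3 mm below the collar's underside, some 12 to 17 mm above a tube's mouth when over it. It passes over a tube every quarter turn. The right tube is the first one it comes to with the seal taken up (drag over about 0.25 N m); over the tubes before that the seal is still slack, over the later ones it is crushed.
- canister: bystander: white jar 44 mm across, 105 mm tall; origin under its centre.
- stain_jar: bystander: amber jar with a black cap, 48 mm across, 75 mm tall; origin under its centre.
- rinse_bottle: bystander: clear bottle with an orange cap, 52 mm across, 125 mm tall; origin under its centre.
- rack: bystander: black tube rack 135 x 85 x 36 mm with a few short tubes; origin under its centre.

How it is judged:
At the end, for the whole second after the job is handed in: The spout's outlet is within 6 mm (level) of the middle of a tube's mouth, the seal presses on the head with 9 to 29 N (the first tube after take-up; the one before gives less, a later one more), the head is still, and the bystanders stand upright within 30 mm of their places ((horizontal distance between spout_tip and tube_a below 0.006 m or horizontal distance between spout_tip and tube_b below 0.006 m or horizontal distance between spout_tip and tube_c below 0.006 m or horizontal distance between spout_tip and tube_d below 0.006 m) and contact force between head and anything else between 9 and 29 N and angular speed of head below 0.05 rad/s and distance of each of canister, stain_jar, rinse_bottle, rack from where it was at the start of the episode below 0.03 m and angle between each of canister, stain_jar, rinse_bottle, rack's own z axis and vertical below 0.2 rad); the robot touches nothing.
It fails at once if a bystander is pushed away or knocked over (distance of any of canister, stain_jar, rinse_bottle, rack from where it was at the start of the episode above 0.03 m).
It also fails if it takes over 70 s, if anything falls off the work surface, if the arm or the gripper's body presses on something with over 40 N, if the wrist force passes 120 N, or if a joint passes its speed limit or range.

### The arm

A 6-joint arm with a two-finger parallel gripper is mounted at the origin on the work surface. World frame = base frame: x ahead of the robot, y to its left, z up, the work surface at z = 0. Lengths are in m, angles in rad, forces in N, time in s.
With the tool pointing down it reaches from about 0.425 to 0.95 m from the base axis. Payload 3.5 kg.
Tool frame: the origin (TCP) lies at the very end of the fingers, on their centre line; the grasp point (between the pads) lies 19 mm behind it; z points along the fingers, y is the line along which they close (so a half turn about z gives the same grasp; the last joint's range is limited). The gripper opens to 85 mm and grips with 20 to 120 N. Pads are 22 mm wide; open, the fingers measure 114 mm over their backs; the gripper's body (76 mm by 85 mm) begins 54 mm behind the grasp point. The pads swing forward as they close: fully open they stand 13 mm farther back than shut.
Start: joints at [0.985, 0.286, 1.577, -0, 1.279, -0.15], TCP at [0.285, 0.612, 0.231] pointing down, gripper open.
Joint ranges: [-2.77, 2.77], [-0.9, 2.22], [0.21, 2.48], [-1.53, 4.67], [0.24, 2.81], [-2.84, 2.84]. Speed limits (rad/s): [2.79, 2.79, 3.14, 3.14, 3.14, 3.14].

### API

Orientations are given as a unit quaternion [x, y, z, w].
In Python, from plant import ctrl gives the robot as it stands.
- The arm moves only by the tool carry_out, never from a script. Its argument "deltas" is one flat list of numbers, 6 for each row, row after row: the shift along the tool's x, y, z in m, then the turn, a rotation vector about the tool's x, y, z in rad. A call has 1 to 5 rows; each row is the pose to reach, as a shift and turn from the pose commanded when the call began, along the tool's axes at that moment; what a row does not reach only later rows make up. A row lasts 1/8 s, in which the tool goes at most 62.5 mm and 10.7 degrees, less where a joint would pass 70% of its speed; a pose out of reach is approached as far as the arm can. A call with a gripper value outside its range is refused whole. "grip" is the opening in per cent of the stroke, from 0 (shut) to 100 (fully open), set as the call begins (left out, the last holds). The fingers move at their own pace and stop on an object; "grip_force" is the grip in N (left out, the last holds). Time passes only in rows, so rows that repeat a pose let the fingers close. It gives the time, the measured TCP pose, the force, the opening and the grip force at its end, in the units of the state.
- ctrl.get_state(): the state, without advancing time (a new reading comes with each control period).
- ctrl.read_camera(name): name is "side" or "top" or "wrist"; returns (picture, depth): 480x640x3 uint8, red, green, blue; 480x640 float32, m along the optical axis (not along the pixel's ray), 0 where there is no reading.
- ctrl.camera_model(name): a dict with "intrinsics" (3x3 intrinsics, pixels), "extrinsics" (4x4, takes a point from world to camera coordinates); the wrist camera has in their place "hand_eye" (4x4, takes a point from camera to tool coordinates, whose origin is the TCP and whose axes are the flange's). Camera axes: x right, y down, z forward; pixel columns grow to the right and rows downward; lengths in m; the calibration is good to about 2 mm. The wrist camera is an equidistant fisheye: a pixel r from the principal point sees the ray r / f radians off the axis. A picture is of the moment at which its call begins: read the wrist's pose just before it. camera_model takes no time and is no camera call.
- ctrl.sign_off(): hands the job in; it is judged then, once.
Trained networks look in the newest picture that a camera, given by its name, has taken for a name from the list of things; names that differ only in an ending like _2 or _b are one class to them, and where a whole thing is asked for, a point or a joint stands for the part that bears it (a point fixed in the world has none). Each returns a list of dicts, best first, with "score" (0 to 1); they miss things now and then, are a little off and sometimes report something else, mostly with a low value. They report only what shows in the picture. A call takes as long as a camera call.
- ctrl.find_in(camera, query): "uv" ([column, row] in pixels, amid what is visible of it).
The state is a dict: "time": time; "qpos": joint angles; "dq": joint speeds; "joint_efforts": joint torques, N m; "eef_pos": TCP position; "tcp_rot": TCP orientation; "contact_force": force on the tool from outside, world axes, zero at the start; "wrist_torque": the same for the moment, N m; "opening": opening from 0.0 (shut) to 1.0 (fully open); "finger_force": force on a finger pad.
Only numpy, scipy, OpenCV 4.12 (cv2) and the standard library are available. Lean on these libraries where they do the work, as an engineer would, in place of code of your own. Each camera call takes 0.05 s, during which the arm holds its last target. There are 200 camera calls.

## Working session

There is one attempt and no reset: what is moved stays moved. The work goes in short steps, Python scripts to look and compute and a tool call to move; the robot and the scene stay as the last step left them, time stands still between calls to the robot, and variables do not carry over. Pictures are saved under pics/ and viewed, at most 10 in all, crops included, and the job is handed in when it is done.

Besides the shell and the picture viewer there is one more tool, called after ">>>" as name(argument=value, ...) on one line, values as JSON. carry_out: Moves the arm, as the interface text tells. Its arguments: {"type":"object","properties":{"deltas":{"type":"array"},"grip":{"type":"number"},"grip_force":{"type":"number"}},"required":["deltas"]}

```bash
mkdir -p pics; cat > h.py <<'E'
import numpy as np, cv2
from scipy.spatial.transform import Rotation as R
from plant import ctrl
def look(n):
    im,d=ctrl.read_camera(n); return im,d
def world(n,d,uv):
    m=ctrl.camera_model(n);K=np.array(m["intrinsics"]);E=np.linalg.inv(np.array(m["extrinsics"]))
    u,v=uv;z=d[int(v),int(u)]
    return (E@np.append(z*np.linalg.inv(K)@[u,v,1],1))[:3]
def cloud(n,d):
    m=ctrl.camera_model(n);K=np.array(m["intrinsics"]);E=np.linalg.inv(np.array(m["extrinsics"]))
    v,u=np.mgrid[:480,:640];P=np.stack([u*d,v*d,d],-1)@np.linalg.inv(K).T
    return P@E[:3,:3].T+E[:3,3]
def save(n,im): cv2.imwrite("pics/"+n+".png",im[:,:,::-1])
E
python3 - <<'E'
from h import *
s=ctrl.get_state();print(s)
for n in("top","side"):
    im,d=look(n);save(n+"0",im);np.save(n+"0.npy",d)
    for q in("head","spout_tip","tube_a","stand","canister","rack","rinse_bottle","stain_jar"):
        for r in ctrl.find_in(n,q)[:4]:
            print(n,q,np.round(r["uv"]),round(r["score"],2),np.round(world(n,d,r["uv"]),3))
E
```

```text
{'time': 0.0, 'qpos': array([ 9.85008092e-01,  2.87174670e-01,  1.57816349e+00,  2.17201652e-05,
        1.27862037e+00, -1.49990008e-01]), 'dq': array([ 0.00102379, -0.00051606,  0.00020572,  0.00100948, -0.00261484,
        0.0002031 ]), 'joint_efforts': array([-8.94487403e-04, -4.05993819e+01, -2.92617899e+01, -2.77297340e-04,
        5.82608933e-03,  3.45415025e-06]), 'eef_pos': array([0.28453638, 0.61137521, 0.2299485 ]), 'tcp_rot': array([ 2.16181808e-01,  9.76352409e-01, -1.10004611e-03, -4.35139771e-04]), 'contact_force': array([ 0.21223214, -0.40450302, -0.50487888]), 'wrist_torque': array([-0.02277932, -0.03661968, -0.00109813]), 'finger_force': 0.0, 'opening': 0.9998588450121383}
top head [297. 253.] 0.84 [0.507 0.021 0.205]
top spout_tip [291. 250.] 0.62 [0.512 0.034 0.205]
top tube_a [294. 257.] 0.84 [0.498 0.027 0.202]
top stand [297. 260.] 0.95 [0.492 0.021 0.199]
top canister [187. 266.] 0.6 [0.476 0.282 0.101]
top rack [419. 205.] 0.65 [ 0.648 -0.289  0.036]
top rinse_bottle [418. 282.] 0.72 [ 0.451 -0.272  0.093]
top rinse_bottle [292. 256.] 0.27 [0.499 0.032 0.205]
top stain_jar [183. 194.] 0.97 [0.655 0.309 0.076]
side head [286. 228.] 0.58 [0.502 0.007 0.176]
side head [282. 177.] 0.55 [0.655 0.3   0.054]
side head [218. 202.] 0.42 [0.477 0.268 0.074]
side spout_tip [285. 226.] 0.7 [0.503 0.012 0.175]
side spout_tip [287. 280.] 0.69 [ 0.483 -0.023  0.083]
side tube_a [286. 283.] 0.91 [ 0.47  -0.042  0.101]
side tube_a [216. 205.] 0.61 [0.47  0.266 0.069]
side stand [287. 283.] 0.92 [ 0.469 -0.046  0.105]
side canister [218. 204.] 0.74 [0.474 0.262 0.071]
side rack [466. 374.] 0.67 [ 0.642 -0.317  0.036]
side rinse_bottle [365. 420.] 0.93 [ 0.441 -0.308  0.085]
side stain_jar [281. 179.] 0.57 [0.65  0.298 0.053]
```

```bash
python3 - <<'E'
from h import *
a=cv2.imread("pics/top0.png")[170:330,200:400];b=cv2.imread("pics/side0.png")[150:350,190:390]
cv2.imwrite("pics/c1.png",np.hstack([cv2.resize(a,(500,400),interpolation=2)[:, :400],cv2.resize(b,(400,400),interpolation=2)]))
d=np.load("top0.npy");P=cloud("top",d).reshape(-1,3)
near=P[(abs(P[:,0]-.5)<.12)&(abs(P[:,1]-.02)<.12)]
for lo,hi in((.19,.22),(.14,.165),(.12,.14),(.105,.118),(.085,.105),(.006,.014)):
    q=near[(near[:,2]>lo)&(near[:,2]<hi)]
    if len(q):print(lo,len(q),q.min(0).round(3),q.max(0).round(3),np.median(q,0).round(3), [np.round(v,3) for v in cv2.minEnclosingCircle(q[:,:2].astype(np.float32))], cv2.minAreaRect((q[:,:2]*1000).astype(np.float32)))
E
```

```text
0.19 163 [0.491 0.014 0.192] [0.523 0.042 0.206] [0.507 0.027 0.201] [array([0.507, 0.028]), np.float64(0.016)] ((506.7674255371094, 28.062381744384766), (29.644962310791016, 29.435325622558594), 47.86228942871094)
0.14 197 [0.485 0.005 0.141] [0.568 0.055 0.164] [0.514 0.038 0.149] [array([0.527, 0.037]), np.float64(0.044)] ((522.4400634765625, 41.24958801269531), (85.24120330810547, 43.4002799987793), 39.420101165771484)
0.12 3 [0.493 0.01  0.132] [0.568 0.056 0.139] [0.521 0.012 0.138] [array([0.531, 0.034]), np.float64(0.044)] ((534.3909912109375, 26.94866943359375), (87.51969146728516, 15.547606468200684), 30.00994300842285)
0.105 98 [ 0.436 -0.043  0.105] [0.578 0.101 0.114] [0.493 0.042 0.108] [array([0.507, 0.028]), np.float64(0.079)] ((506.8811340332031, 28.276809692382812), (118.7750015258789, 119.22991180419922), 20.227073669433594)
0.085 451 [ 0.436 -0.044  0.085] [0.579 0.102 0.105] [0.501 0.024 0.096] [array([0.507, 0.029]), np.float64(0.078)] ((507.1943359375, 28.430858612060547), (117.24152374267578, 117.57630920410156), 20.505502700805664)
0.006 2823 [ 0.391 -0.088  0.006] [0.618 0.139 0.014] [0.503 0.026 0.009] [array([0.507, 0.029]), np.float64(0.125)] ((516.4308471679688, 40.8350830078125), (210.06536865234375, 186.4761199951172), 65.46052551269531)
```

View pics/c1.png

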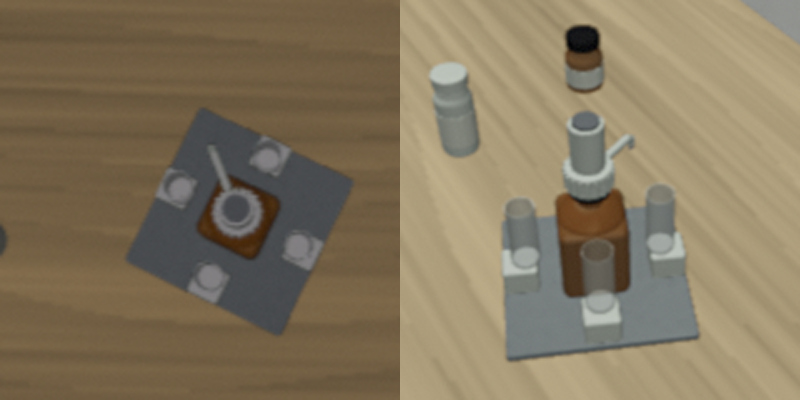

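The head stands at about top px (297,253), with its spout between two of the four tubes. Next I need the stand yaw, the spout angle and the IK/yaw bookkeeping.

```bash
cat >> h.py <<'E'
C=np.array([.507,.0283])
def angs(d,im=None,C=C,zlo=.138,zhi=.165):
    P=cloud("top",d).reshape(-1,3);v=P[:,:2]-C;r=np.hypot(*v.T)
    s=(r>.028)&(r<.072)&(P[:,2]>zlo-.012)&(P[:,2]<zhi)
    a=np.degrees(np.arctan2(v[:,1],v[:,0]))
    return P[s],r[s],a[s]
E
python3 - <<'E'
from h import *
d=np.load("top0.npy");P=cloud("top",d).reshape(-1,3)
p,r,a=angs(d)
for i in np.argsort(r):print(p[i].round(3),r[i].round(3),a[i].round(1))
# plate
im=cv2.imread("pics/top0.png");hsv=cv2.cvtColor(im,cv2.COLOR_BGR2HSV).reshape(-1,3)
m=(abs(P[:,0]-.507)<.15)&(abs(P[:,1]-.028)<.15)&(abs(P[:,2]-.01)<.006)&(hsv[:,1]<70)
mm=cv2.morphologyEx((m.reshape(480,640)*255).astype(np.uint8),cv2.MORPH_OPEN,np.ones((3,3)))>0
q=P[mm.ravel()]
print(m.sum(),cv2.minAreaRect((q[:,:2]*1000).astype(np.float32)))
v=P[:,:2]-C;rr=np.hypot(*v.T)
s=(rr>.045)&(rr<.085)&(P[:,2]>.07)&(P[:,2]<.118)
w=v[s];ang=np.degrees(np.arctan2(w[:,1],w[:,0]))
for k in range(4):
    t=(np.abs((ang-(-160+90*k-0)+180)%360-180)<45)
    if t.sum():
        c,rad=cv2.minEnclosingCircle(w[t].astype(np.float32));print(t.sum(),np.round(c,4),rad,np.degrees(np.arctan2(c[1],c[0])),np.hypot(*c))
s=ctrl.get_state();print(R.from_quat(s["tcp_rot"]).as_matrix().round(3))
E
```

```text
[0.533 0.038 0.142] 0.028 20.6
[0.533 0.04  0.146] 0.029 24.9
[0.533 0.043 0.143] 0.03 28.9
[0.536 0.038 0.142] 0.031 19.2
[0.535 0.04  0.146] 0.031 23.2
[0.536 0.043 0.143] 0.032 27.0
[0.538 0.038 0.147] 0.032 17.9
[0.538 0.041 0.143] 0.033 21.7
[0.538 0.043 0.144] 0.034 25.4
[0.54  0.038 0.147] 0.034 16.8
[0.538 0.045 0.147] 0.035 28.8
[0.54  0.041 0.148] 0.035 20.4
[0.54  0.043 0.143] 0.036 23.9
[0.54  0.045 0.143] 0.037 27.2
[0.543 0.041 0.141] 0.038 19.3
[0.542 0.043 0.146] 0.038 22.6
[0.542 0.045 0.146] 0.039 25.7
[0.544 0.041 0.148] 0.039 18.2
[0.545 0.043 0.143] 0.041 21.4
[0.545 0.045 0.143] 0.042 24.4
[0.547 0.041 0.143] 0.042 17.4
[0.547 0.043 0.147] 0.043 20.3
[0.545 0.048 0.141] 0.043 27.2
[0.547 0.045 0.144] 0.044 23.2
[0.547 0.048 0.143] 0.045 26.0
[0.549 0.043 0.147] 0.045 19.4
[0.549 0.046 0.143] 0.046 22.1
[0.549 0.048 0.144] 0.047 24.8
[0.552 0.043 0.143] 0.047 18.5
[0.551 0.045 0.148] 0.048 21.2
[0.549 0.05  0.145] 0.048 27.4
[0.552 0.048 0.145] 0.049 23.7
[0.551 0.05  0.151] 0.049 26.2
[0.554 0.046 0.148] 0.05 20.3
[0.554 0.048 0.145] 0.051 22.7
[0.554 0.05  0.14
[... 493 characters left out ...]
43] 0.062 25.6
[0.566 0.051 0.142] 0.063 20.9
[0.565 0.053 0.145] 0.063 22.8
[0.566 0.055 0.143] 0.065 24.7
[0.568 0.051 0.141] 0.065 20.2
[0.568 0.053 0.144] 0.066 22.1
[0.568 0.056 0.139] 0.067 23.9
3153 ((507.0834655761719, 27.873321533203125), (178.7509307861328, 179.76771545410156), 65.44561767578125)
30 [-0.0533 -0.0185] 0.053745023906230927 -160.84746808637698 0.05644600822841589
49 [ 0.019  -0.0524] 0.05565379932522774 -70.0758604125645 0.05577394281390256
54 [0.0536 0.02  ] 0.05430390685796738 20.455284585819594 0.05723931105303825
54 [-0.0192  0.0526] 0.05507585406303406 110.02966467305971 0.056011800437725495
[[-0.907  0.422  0.   ]
 [ 0.422  0.907  0.   ]
 [-0.     0.    -1.   ]]
```

>>> carry_out(deltas=[-0.06, -0.06, -0.02, 0, 0, -0.18, -0.1, -0.1, -0.02, 0, 0, -0.36, -0.14, -0.14, -0.02, 0, 0, -0.54, -0.18, -0.18, -0.02, 0, 0, -0.72, -0.22, -0.22, -0.02, 0, 0, -0.9], grip=100, grip_force=100)

```text
time: 1.52
eef_pos: [0.3881, 0.3295, 0.2518]
tcp_rot: [-0.221, 0.975, 0.0, 0.001]
contact_force: [1.0, -0.4, 0.6]
opening: 1.001
finger_force: 0.0
```

```bash
cat >> h.py <<'E'
def go(xyz,yaw=None,q6=None):
    s=ctrl.get_state();M=R.from_quat(s["tcp_rot"]);p=np.array(s["eef_pos"])
    x=M.as_matrix()[:,0];cur=np.degrees(np.arctan2(x[1],x[0]))
    print("t",round(s["time"],2),"p",p.round(4),"yaw",cur.round(2),"q6",np.degrees(s["qpos"][5]).round(2),"F",np.round(s["contact_force"],2),"T",np.round(s["wrist_torque"],3),"open",round(s["opening"],3),"ff",round(s["finger_force"],1))
    print("shift",M.inv().apply(np.array(xyz)-p).round(4))
    if q6 is not None:print("rotz",np.radians(q6)-s["qpos"][5], "tilt",M.as_matrix()[:,2].round(4))
E
python3 -c "
from h import *
go([.507,.0283,.25],q6=-148)"
```

```text
t 1.52 p [0.3881 0.3295 0.2518] yaw -154.5 q6 -86.6 F [ 1.03 -0.43  0.6 ] T [ 0.012 -0.05   0.014] open 1.001 ff 0.0
shift [ 0.0224 -0.323   0.0018]
rotz -1.0717150197240395 tilt [ 1.e-03  4.e-04 -1.e+00]
```

>>> carry_out(deltas=[0.004, -0.06, 0.0, 0, 0, -0.12, 0.008, -0.12, 0, 0, 0, -0.24, 0.012, -0.18, 0, 0, 0, -0.36, 0.016, -0.24, 0, 0, 0, -0.48, 0.02, -0.3, 0.002, 0, 0, -0.62])

```text
time: 2.15
eef_pos: [0.4978, 0.0494, 0.2501]
tcp_rot: [-0.507, 0.862, -0.0, 0.001]
contact_force: [0.5, -0.2, -0.5]
opening: 0.997
finger_force: 0.0
```

```bash
python3 - <<'E'
from h import *
go([.507,.0283,.25],q6=-148)
im,d=look("wrist");save("w1",im)
m=ctrl.camera_model("wrist");print({k:np.round(v,3) for k,v in m.items() if k in("intrinsics","hand_eye")})
E
```

```text
t 2.15 p [0.4978 0.0494 0.2501] yaw -119.05 q6 -156.94 F [ 0.48 -0.2  -0.47] T [-0.016 -0.043  0.013] open 0.997 ff 0.0
shift [ 0.0139 -0.0183  0.0001]
rotz 0.15595872640012276 tilt [ 0.0018  0.     -1.    ]
{'intrinsics': array([[371.648,   0.   , 321.507],
       [  0.   , 371.648, 247.567],
       [  0.   ,   0.   ,   1.   ]]), 'hand_eye': array([[-0.001, -0.955, -0.296,  0.076],
       [ 1.   , -0.001,  0.001, -0.   ],
       [-0.001, -0.296,  0.955, -0.143],
       [ 0.   ,  0.   ,  0.   ,  1.   ]])}
```

View pics/w1.png

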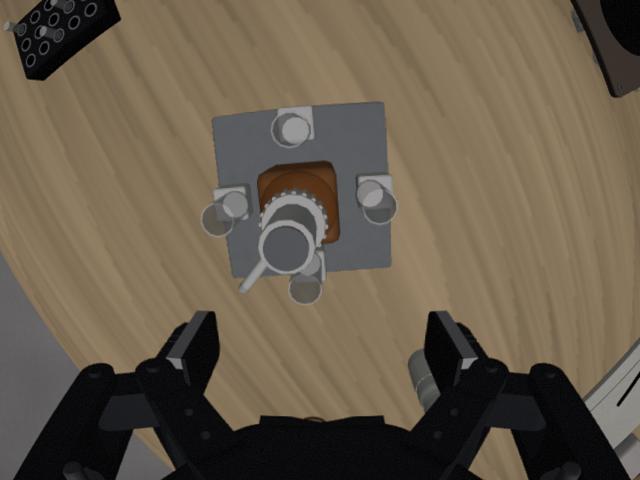

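The wrist view agrees: barrel top at about (287,247), and the spout tip at (245,290) is beside the lower tube (306,288). I'll move over the axis and refine it.

>>> carry_out(deltas=[0.012, -0.015, 0, 0, 0, 0.0, 0.014, -0.018, 0, 0, 0, 0.0])

```text
time: 2.45
eef_pos: [0.5062, 0.03, 0.2494]
tcp_rot: [-0.505, 0.863, 0.0, 0.0]
contact_force: [-0.2, 0.8, -0.2]
opening: 1.003
finger_force: 0.0
```

```bash
cat >> h.py <<'E'
def wcloud():
    s=ctrl.get_state();im,d=look("wrist")
    m=ctrl.camera_model("wrist");K=np.array(m["intrinsics"]);H=np.array(m["hand_eye"])
    v,u=np.mgrid[:480,:640];x=(u-K[0,2])/K[0,0];y=(v-K[1,2])/K[1,1];th=np.hypot(x,y)+1e-9
    k=np.tan(th)/th;P=np.stack([x*k*d,y*k*d,d],-1)
    P=P@H[:3,:3].T+H[:3,3]
    return im,R.from_quat(s["tcp_rot"]).apply(P.reshape(-1,3)).reshape(480,640,3)+s["eef_pos"]
E
python3 - <<'E'
from h import *
go([.507,.0283,.162],q6=-148)
im,P=wcloud();q=P.reshape(-1,3)
q=q[np.isfinite(q).all(1)]
n=q[(np.hypot(*(q[:,:2]-C).T)<.03)]
zt=np.percentile(n[n[:,2]<.215][:,2],98);t=n[abs(n[:,2]-zt)<.004]
print(zt,len(t),cv2.minEnclosingCircle(t[:,:2].astype(np.float32)),t.mean(0))
# tube mouths
n=q[(abs(q[:,2]-.109)<.003)];r=n[:,:2]-C;rr=np.hypot(*r.T);n=n[(rr>.045)&(rr<.085)];r=n[:,:2]-C
a=np.degrees(np.arctan2(r[:,1],r[:,0]))
for k in(65,-25,-115,155):
    s=abs((a-k+180)%360-180)<22
    if s.sum()>5:
        c,rad=cv2.minEnclosingCircle(r[s].astype(np.float32));print(k,s.sum(),np.round(c,4),rad,np.degrees(np.arctan2(c[1],c[0])),np.hypot(*c))
E
```

```text
t 2.45 p [0.5062 0.03   0.2494] yaw -119.38 q6 -158.72 F [-0.16  0.75 -0.15] T [-0.024 -0.018 -0.018] open 1.003 ff 0.0
shift [ 0.0012 -0.0016  0.0874]
rotz 0.1870374846866505 tilt [-0.e+00  3.e-04 -1.e+00]
0.20443961957002363 1978 ((0.5070361495018005, 0.025054803118109703), 0.01593100093305111) [0.5065454  0.02472163 0.20303879]
65 193 [0.0269 0.0559] 0.0147089259698987 64.31963240553269 0.06200111000326589
-25 290 [ 0.0591 -0.03  ] 0.01482792291790247 -26.87723233127928 0.06629679879757062
-115 240 [-0.027  -0.0617] 0.01457258127629757 -113.6411696654975 0.06733080997474068
155 275 [-0.0591  0.0241] 0.014778627082705498 157.78117160361592 0.06383319917850253
```

>>> carry_out(deltas=[0.003, -0.0025, 0.03, 0, 0, 0, 0.003, -0.0025, 0.055, 0, 0, 0, 0.003, -0.0025, 0.08, 0, 0, 0, 0.003, -0.0025, 0.087, 0, 0, 0, 0.003, -0.0025, 0.087, 0, 0, 0])

```text
time: 3.12
eef_pos: [0.5066, 0.0274, 0.1625]
tcp_rot: [-0.506, 0.863, 0.0, -0.0]
contact_force: [0.9, -0.4, 0.4]
opening: 0.998
finger_force: 0.0
```

```bash
python3 - <<'E'
from h import *
go([.507,.0262,.162],q6=-148);print(ctrl.get_state()["qpos"].round(3))
E
```

```text
t 3.12 p [0.5066 0.0274 0.1625] yaw -119.22 q6 -159.17 F [ 0.86 -0.44  0.45] T [-0.038 -0.025 -0.028] open 0.998 ff 0.0
shift [ 0.0008 -0.0009  0.0005]
rotz 0.19493892474377716 tilt [-4.e-04  2.e-04 -1.e+00]
[-0.146 -0.016  2.045  0.     1.114 -2.778]
```

>>> carry_out(deltas=[0, 0, 0, 0, 0, 0, 0, 0, 0, 0, 0, 0, 0, 0, 0, 0, 0, 0, 0, 0, 0, 0, 0, 0, 0, 0, 0, 0, 0, 0], grip=10, grip_force=60)

```text
time: 3.75
eef_pos: [0.5073, 0.0262, 0.1633]
tcp_rot: [-0.505, 0.863, -0.0, 0.001]
contact_force: [-0.8, 0.0, 4.3]
opening: 0.361
finger_force: 59.2
```

```bash
python3 - <<'E'
from h import *
go([.507,.0262,.162],q6=-148)
E
```

```text
t 3.75 p [0.5073 0.0262 0.1633] yaw -119.3 q6 -159.19 F [-0.81  0.05  4.32] T [-0.011  0.054  0.033] open 0.361 ff 59.2
shift [0.0002 0.0003 0.0013]
rotz 0.19525962202003555 tilt [ 1.4e-03 -3.0e-04 -1.0e+00]
```

>>> carry_out(deltas=[0, 0, 0.0001, 0, 0, 0.16, 0, 0, 0.0002, 0, 0, 0.33, 0, 0, 0.0003, 0, 0, 0.5, 0, 0, 0.0004, 0, 0, 0.66, 0, 0, 0.0005, 0, 0, 0.825], grip_force=100)

```text
time: 4.38
eef_pos: [0.5075, 0.026, 0.1629]
tcp_rot: [-0.114, 0.993, -0.001, 0.001]
contact_force: [-1.5, -1.0, 4.8]
opening: 0.354
finger_force: 98.3
```

```bash
python3 - <<'E'
from h import *
go([.507,.0262,.162],q6=-148)
im,d=look("top");go([.507,.0262,.162])
for C_ in ([.507,.0283],):
    p,r,a=angs(d,C=np.array(C_));s=(r>.045)&(p[:,2]<.153);print(s.sum(),np.sort(a[s]).round(0))
E
```

```text
t 4.38 p [0.5075 0.026  0.1629] yaw -166.86 q6 -111.62 F [-1.46 -0.96  4.76] T [-0.143  0.015  0.052] open 0.354 ff 98.3
shift [0.0005 0.0003 0.0009]
rotz -0.6349700246205232 tilt [ 0.002  -0.0011 -1.    ]
t 4.42 p [0.5075 0.026  0.1629] yaw -167.07 q6 -111.41 F [ 0.49 -2.41  4.21] T [-0.221  0.043 -0.018] open 0.352 ff 98.3
shift [0.0005 0.0003 0.0009]
0 []
```

>>> carry_out(deltas=[0, 0, 0.0001, 0, 0, 0.16, 0, 0, 0.0002, 0, 0, 0.32, 0, 0, 0.0003, 0, 0, 0.48, 0, 0, 0.0004, 0, 0, 0.64, 0, 0, 0.0005, 0, 0, 0.785])

```text
time: 5.05
eef_pos: [0.5075, 0.0256, 0.1624]
tcp_rot: [0.273, 0.962, -0.001, 0.001]
contact_force: [0.2, -2.5, 5.1]
opening: 0.354
finger_force: 98.3
```

```bash
python3 - <<'E'
from h import *
go([.507,.0262,.162])
E
```

```text
t 5.05 p [0.5075 0.0256 0.1624] yaw 148.34 q6 -66.81 F [ 0.21 -2.46  5.11] T [-0.388  0.109  0.001] open 0.354 ff 98.3
shift [0.0007 0.0002 0.0004]
```

>>> carry_out(deltas=[0, 0, 0.0001, 0, 0, 0.16, 0, 0, 0.0002, 0, 0, 0.32, 0, 0, 0.0003, 0, 0, 0.48, 0, 0, 0.0004, 0, 0, 0.64, 0, 0, 0.0005, 0, 0, 0.785])

```text
time: 5.68
eef_pos: [0.5072, 0.0254, 0.1619]
tcp_rot: [0.62, 0.785, -0.001, 0.001]
contact_force: [-0.9, -3.9, 5.7]
opening: 0.354
finger_force: 98.4
```

```bash
python3 - <<'E'
from h import *
go([.507,.0262,.162])
im,P=wcloud();save("w2",im);go([.507,.0262,.162])
E
```

```text
t 5.67 p [0.5072 0.0254 0.1619] yaw 103.37 q6 -21.83 F [-0.9  -3.89  5.69] T [-0.45   0.291  0.134] open 0.354 ff 98.4
shift [ 0.0008 -0.     -0.0001]
t 5.72 p [0.5072 0.0254 0.1619] yaw 103.15 q6 -21.61 F [-0.8  -3.22  5.14] T [-0.435  0.266 -0.02 ] open 0.355 ff 98.3
shift [ 0.0008  0.     -0.0001]
```

View pics/w2.png

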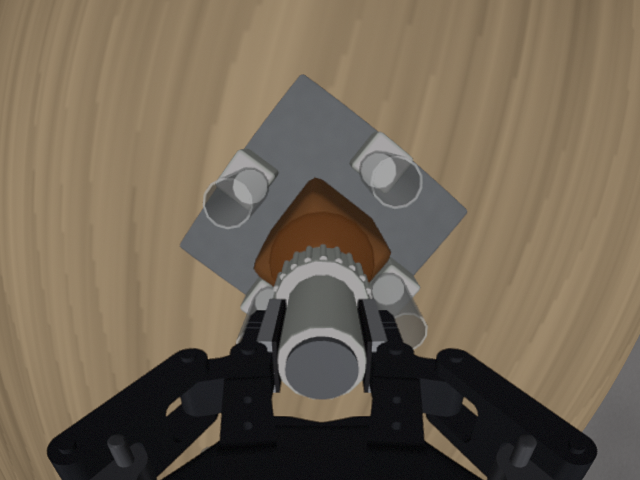

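The barrel is gripped firmly. The spout is hidden by the finger near the lower-left tube. The seal is still slack, so I'm going on.

>>> carry_out(deltas=[0, 0, 0.0001, 0, 0, 0.16, 0, 0, 0.0002, 0, 0, 0.32, 0, 0, 0.0003, 0, 0, 0.48, 0, 0, 0.0004, 0, 0, 0.64, 0, 0, 0.0005, 0, 0, 0.785])

```text
time: 6.35
eef_pos: [0.5068, 0.0255, 0.1614]
tcp_rot: [0.873, 0.488, -0.001, 0.001]
contact_force: [-3.1, -2.4, 6.1]
opening: 0.353
finger_force: 98.5
```

```bash
cat >> h.py <<'E'
def tq(n=4):
    L=[ctrl.get_state()["wrist_torque"][2]]
    for _ in range(n):look("side");L.append(ctrl.get_state()["wrist_torque"][2])
    print("Tz",np.round(L,3));go([.507,.0262,.162])
E
python3 -c "
from h import *
tq()"
```

```text
Tz [ 0.113 -0.123 -0.109 -0.114 -0.097]
t 6.55 p [0.5068 0.0255 0.1614] yaw 58.62 q6 22.91 F [-2.28 -3.18  6.5 ] T [-0.385  0.427 -0.097] open 0.353 ff 98.4
shift [ 0.0007 -0.0002 -0.0006]
```

>>> carry_out(deltas=[0, 0, 0.0001, 0, 0, 0.16, 0, 0, 0.0002, 0, 0, 0.32, 0, 0, 0.0003, 0, 0, 0.48, 0, 0, 0.0004, 0, 0, 0.64, 0, 0, 0.0005, 0, 0, 0.785])

```text
time: 7.18
eef_pos: [0.5066, 0.0258, 0.161]
tcp_rot: [0.993, 0.117, -0.001, 0.001]
contact_force: [-4.0, -1.6, 6.7]
opening: 0.354
finger_force: 98.5
```

```bash
python3 -c "
from h import *
tq()"
```

```text
Tz [ 0.378  0.091 -0.016 -0.028 -0.029]
t 7.38 p [0.5067 0.0258 0.1611] yaw 13.66 q6 67.87 F [-3.96 -1.84  6.81] T [-0.257  0.554 -0.029] open 0.353 ff 98.6
shift [ 0.0004 -0.0003 -0.0009]
```

Total turned is 227°, and the spout is at the third tube. The torque has risen, so I'm checking with slow small steps.

>>> carry_out(deltas=[0, 0, 0, 0, 0, 0.02])

```text
time: 7.5
eef_pos: [0.5066, 0.0258, 0.1611]
tcp_rot: [0.994, 0.11, -0.0, 0.001]
contact_force: [-2.8, -2.4, 7.2]
opening: 0.354
finger_force: 98.5
```

```bash
python3 -c "
from h import *
tq(0)"
```

```text
Tz [0.366]
t 7.5 p [0.5066 0.0258 0.1611] yaw 12.58 q6 68.97 F [-2.85 -2.4   7.21] T [-0.219  0.507  0.366] open 0.354 ff 98.5
shift [ 0.0004 -0.0003 -0.0009]
```

>>> carry_out(deltas=[0, 0, 0, 0, 0, 0.02])

```text
time: 7.62
eef_pos: [0.5067, 0.0258, 0.161]
tcp_rot: [0.995, 0.1, -0.001, 0.001]
contact_force: [-3.1, -1.7, 7.5]
opening: 0.347
finger_force: 98.5
```

```bash
python3 -c "
from h import *
tq(3)"
```

```text
Tz [0.348 0.28  0.184 0.173]
t 7.78 p [0.5067 0.0258 0.1611] yaw 11.43 q6 70.11 F [-3.67 -1.56  7.01] T [-0.182  0.584  0.173] open 0.358 ff 98.6
shift [ 0.0004 -0.0003 -0.0009]
```

Drag reads about 0.35 N m in slow motion and 0.17 at rest. The seal has taken up here. I'll let go, rise and check the spout.

>>> carry_out(deltas=[0, 0, 0, 0, 0, 0, 0, 0, 0, 0, 0, 0, 0, 0, 0, 0, 0, 0, 0, 0, 0, 0, 0, 0], grip=100)

```text
time: 8.28
eef_pos: [0.5067, 0.0265, 0.1596]
tcp_rot: [0.995, 0.098, -0.0, -0.0]
contact_force: [-0.4, 0.3, 0.1]
opening: 0.997
finger_force: 0.0
```

>>> carry_out(deltas=[0, 0, -0.02, 0, 0, 0, 0, 0, -0.06, 0, 0, 0, 0, 0, -0.1, 0, 0, 0, 0, 0, -0.12, 0, 0, 0, 0, 0, -0.12, 0, 0, 0])

```text
time: 8.9
eef_pos: [0.5078, 0.0263, 0.282]
tcp_rot: [0.995, 0.098, 0.002, 0.0]
contact_force: [-0.0, -0.5, -1.2]
opening: 1.005
finger_force: 0.0
```

```bash
python3 - <<'E'
from h import *
go([.507,.0262,.3])
im,P=wcloud();save("w3",im);q=P.reshape(-1,3);q=q[np.isfinite(q).all(1)]
C=np.array([.507,.0254])
def rep(q,C,tag):
    v=q[:,:2]-C;r=np.hypot(*v.T);a=np.degrees(np.arctan2(v[:,1],v[:,0]))
    s=(r>.035)&(r<.072)&(q[:,2]>.128)&(q[:,2]<.158)
    if s.sum()<4:print(tag,s.sum());return
    o=s&(r>.058)
    print(tag,s.sum(),"spout centroid angle",np.degrees(np.arctan2(*v[s].mean(0)[::-1])),"tip region",o.sum(),q[o].mean(0),np.degrees(np.arctan2(*v[o].mean(0)[::-1])),"rmax",r[s].max())
rep(q,C,"wrist")
n=q[(abs(q[:,2]-.109)<.003)];r=n[:,:2]-C;rr=np.hypot(*r.T);r=r[(rr>.045)&(rr<.085)]
a=np.degrees(np.arctan2(r[:,1],r[:,0]))
for k in(65,-25,-115,155):
    s=abs((a-k+180)%360-180)<22
    if s.sum()>5:
        c,rad=cv2.minEnclosingCircle(r[s].astype(np.float32));print(k,s.sum(),np.round(c,4),rad,np.degrees(np.arctan2(c[1],c[0])),np.hypot(*c))
top=q[(np.hypot(*(q[:,:2]-C).T)<.025)&(q[:,2]>.19)&(q[:,2]<.21)];print(cv2.minEnclosingCircle(top[:,:2].astype(np.float32)))
E
```

```text
t 8.9 p [0.5078 0.0263 0.282 ] yaw 11.25 q6 70.27 F [-0.01 -0.47 -1.18] T [-0.001 -0.012 -0.002] open 1.005 ff 0.0
shift [-0.0007  0.     -0.018 ]
wrist 332 spout centroid angle 153.44037357846778 tip region 81 [0.45088824 0.05340078 0.14112745] 153.47997421633835 rmax 0.06856994303263725
65 213 [0.0273 0.0589] 0.014702500775456429 65.12463711968519 0.06492663471499427
-25 204 [ 0.059  -0.0266] 0.014748268760740757 -24.303237392805674 0.06472711143727769
-115 230 [-0.0265 -0.0591] 0.015023697167634964 -114.18037191355133 0.06477445571844422
155 183 [-0.0585  0.0275] 0.01480030920356512 154.81924601519404 0.06461061952190753
((0.5073977708816528, 0.025586385279893875), 0.016391346231102943)
```

View pics/w3.png

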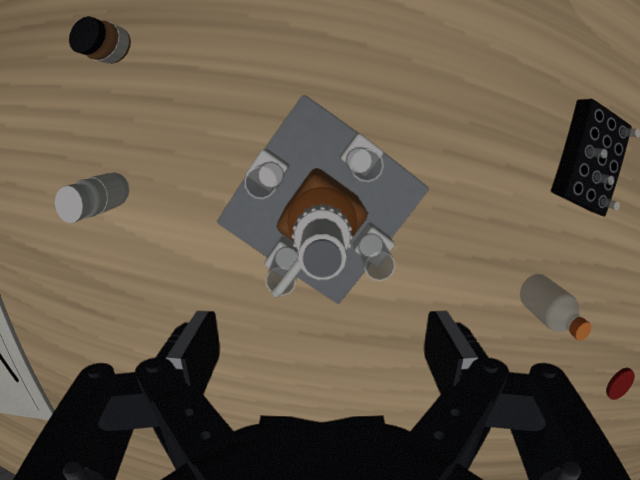

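The wrist view shows the spout tip at about (277,292), over the lower-left tube mouth at (281,280). It measures 153.4° against the tube's 155°, about 2 mm off. All bystanders are standing, so I'm handing in.

```bash
python3 -c "
from h import *
print(ctrl.sign_off())"
```

```text
the job is handed in; nothing more can be done
None
```

I turned the dispenser head about 229° clockwise, felt the seal take up at about 0.35 N m drag, stopped with the spout about 2 mm from the middle of that tube, let go with nothing around it disturbed and handed the job in; the seal force itself could not be measured and no verdict came back.

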